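# Stir the beads, unlock the dispenser and hold its gate open

## Robot

A 6-joint arm with a two-finger parallel gripper is mounted at the origin on the work surface. World frame = base frame: x ahead of the robot, y to its left, z up, the work surface at z = 0. Lengths are in m, angles in rad, forces in N, time in s.
With the tool pointing down it reaches from about 0.25 to 0.725 m from the base axis. Payload 4 kg.
Tool frame: the origin (TCP) lies midway between the tips of the shut fingers; the grasp point (between the pads) lies 19 mm behind it; z points along the fingers, y is the direction in which the jaws open and shut (so a half turn about z gives the same grasp; the last joint's range is limited). The gripper opens to 85 mm and grips with 20 to 120 N. Pads are 22 mm wide; open, the fingers measure 114 mm over their backs; the gripper's body (76 mm by 85 mm) begins 54 mm behind the grasp point. The pads swing forward as they close: fully open they stand 13 mm farther back than shut.
Start: joints at [1.324, 0.241, 0.005, 1.335, 0, 1.571], TCP at [0.122, 0.485, 0.204] pointing down, gripper open.
Joint ranges: [-2.72, 2.72], [-1.05, 1.87], [-1.09, 1.28], [-1.99, 2.15], [-1.42, 1.44], [-3.14, 3.14]. Speed limits (rad/s): [2.79, 2.79, 3.14, 3.14, 3.14, 3.14].

## Interface

Orientations are given as a unit quaternion [x, y, z, w].
In Python, from workcell import bot, vision gives the robot as it stands. The module is installed in compiled form; this text tells all that it offers.
- The arm moves only by the tool send_rows, never from a script. Its argument "targets" is a list that holds one entry, the list of rows, each a list of 5 numbers: the shift along the world's x, y, z in cm, then the turn about the world's z in rad, then the finger opening in cm, from 0 to 8.54. A call has 1 to 12 rows; each row is the pose to reach, as a shift and turn from the pose commanded when the call began; what a row does not reach only later rows make up. A row lasts 1/8 s, in which the tool goes at most 62.5 mm and 10.7 degrees, less where a joint would pass 70% of its speed; a pose out of reach is approached as far as the arm can. A call with a gripper value outside its range is refused whole. The fingers move at their own pace and stop on an object; the grip force is fixed at half the most. Time passes only in rows, so rows that repeat a pose let the fingers close. It gives the time, the measured TCP pose, the force and the opening at its end, in the units of the state.
- bot.get_obs(): the state, without advancing time (a new reading comes with each control period).
- vision.camera(name): name is "side" or "top" or "wrist"; returns the picture (384x512x3 uint8, red, green, blue); there is no depth.
- vision.get_calibration(name): a dict with "vertical_fov" (degrees; the focal length in pixels is half the picture's height over the tangent of half this angle, whatever the lens; pixels are square), "cx", "cy" (the principal point, pixels), "k1" (the pictures are not rectified: a ray, as slopes to the right and down, at radius r is drawn at 1 + k1 r^2 times it, then the intrinsics apply), "rvec" (rotation vector, rad) and "tvec" (3), from world to camera coordinates, as OpenCV has them; the wrist camera has in their place "T_tool_cam" (4x4, takes a point from camera to tool coordinates, whose origin is the TCP and whose axes are the flange's). Camera axes: x right, y down, z forward; pixel columns grow to the right and rows downward; lengths in m; the calibration is good to about 2 mm. A picture is of the moment at which its call begins: read the wrist's pose just before it. get_calibration takes no time and is no camera call.
- bot.job_done(): hands the job in, once; it reports no verdict.
Trained networks look in the newest picture that a camera, given by its name, has taken for a name from the list of things; names that differ only in an ending like _2 or _b are one class to them, and where a whole thing is asked for, a point or a joint stands for the part that bears it (a point fixed in the world has none). Each returns a list of dicts, best first, with "score" (0 to 1); they miss things now and then, are a little off and sometimes report something else, mostly with a low value. They report only what shows in the picture. A call takes as long as a camera call.
- vision.boxes_of(target, camera): "uv" ([column, row] in pixels, amid what is visible of it).
The state is a dict: "clock": time; "joint_pos": joint angles; "joint_vel": joint speeds; "tau": joint torques, N m; "eef_pos": TCP position; "tool_rot": TCP orientation; "ft_force": force on the tool from outside, world axes, zero at the start; "ft_torque": the same for the moment, N m; "grip_width": finger opening in m.
Only numpy, scipy, OpenCV 4.12 (cv2) and the standard library are available. Lean on these libraries where they do the work, as an engineer would, in place of code of your own. Each camera call takes 0.05 s, during which the arm holds its last target.

## Task

Take the stirring rod from its holder, stir the beads at the bottom of the dispenser's hopper with at least two full, wide circles of its tip, and stand the rod back upright in its holder. Then flip the safety catch all the way over, pull the lever it guards towards the robot as far as it goes so that all the beads drop into the tray, and keep holding it there: the program finishes while still holding the lever. Leave the other things on the bench where they are.

Things in the scene. Friction and masses are not known exactly. Their poses are not given: they have to be found in the camera images.
- dispenser: Bench bead dispenser, fixed: grey base plate 240 (x) by 360 (y) mm carrying a round steel hopper. Origin on the table below the hopper's axis; z up; its -x side faces the robot (yaw within 0.25 rad), the lever stands on its +y side. Two side plates at y -69 and +69 mm, 145 mm high.
- hopper_gate (a point): Centre of the top face of the closed gate (the hopper's floor), 72 mm above the table on the hopper's axis. Six 16 mm beads lie on it in a ring of 18 mm radius (tops at 88 mm). Hopper: open on top, rim at 155 mm, inner radius 52 mm down to 115 mm, then a cone to the outlet (inner radius 34 mm) at 75 mm; about 40 mm at the bead tops. Wall 4 mm.
- tray_floor (a point): Centre of the floor (10 mm above the table) of the fixed collecting tray under the hopper; inside 152 (x) by 110 (y) mm, walls to 51 mm above the table.
- bead0_center (a point): Centre of a white ceramic bead, 16 mm diameter, 12 g; starts on the gate in the hopper.
- bead1_center (a point): Centre of a white ceramic bead, 16 mm diameter, 12 g; starts on the gate in the hopper.
- bead2_center (a point): Centre of a white ceramic bead, 16 mm diameter, 12 g; starts on the gate in the hopper.
- bead3_center (a point): Centre of a white ceramic bead, 16 mm diameter, 12 g; starts on the gate in the hopper.
- bead4_center (a point): Centre of a white ceramic bead, 16 mm diameter, 12 g; starts on the gate in the hopper.
- bead5_center (a point): Centre of a white ceramic bead, 16 mm diameter, 12 g; starts on the gate in the hopper.
- holder: Fixed aluminium block 64 x 64 x 48 mm high, origin under its centre. A vertical round hole, 16 mm wide, opens at the centre of its top (4 mm chamfer) and is 40 mm deep (bottom 8 mm above the table). The rod starts standing in it.
- rod_grip (a point): Centre of the grey round handle (18 mm diameter, 70 mm long) of the stirring rod. The rod is 175 mm long in all, about 60 g, and stands upright; this point is 140 mm above its tip and 35 mm below its top; z runs up along the rod.
- rod_tip (a point): Lower end of the stirring rod, on its axis; below the handle the rod is plain steel, 9 mm diameter, narrowing to 6 mm over its last 3 mm. To stir, its end belongs below the bead tops, clear of the gate; circles of 12 to 18 mm radius about the hopper axis are wide enough. z runs up along the rod.
- catch (a joint): Safety catch hinge, rad: 0 = closed, arm level across the lever's robot side, blocking it; grows as the free end is swung up and over to the dispenser's +y side, stop at 3.0. Axis along the dispenser's x at y +145 mm, 175 mm above the table, on a post 22 x 14 mm, 174 mm high. Turns freely, falls by its weight (60 g): shut below about 1.6, open to the stop beyond.
- catch_pin (a point): Point to grip on the catch's pin: level round steel pin, 12 mm diameter, standing out 76 mm from the catch arm's free end towards the robot (dispenser's -x, parallel to the hinge axis), 65 mm from the hinge axis. The point is 31 mm in from the pin's end. Closed: at dispenser x -66, y +80, z 175 mm.
- lever (a joint): Lever hinge, rad: 0 = upright, gate closed; grows as its top is pulled towards the robot (dispenser's -x) and down, to the stop at 0.95 (gate open). A spring returns it when let go: 2 N at the handle at the start, 6 N at the stop. Axis along the dispenser's y, crossing the hopper's axis 130 mm above the table. The closed catch stops it at about 0.1.
- lever_handle (a point): Middle of the lever's handle: a level round grey bar, 16 mm diameter, 90 mm long, lying along the dispenser's y, 130 mm from the lever's hinge axis. Upright: at dispenser x 0, y +138, z 260 mm. A flat steel arm 14 x 10 mm carries it at its inner end (y +95).
- weight: Bystander: steel calibration weight with a knob, 32 mm diameter, 56 mm high, origin under its centre.
- jar: Bystander: closed white jar, 48 mm diameter, 55 mm high, origin under its centre.
- specimen: Bystander: aluminium test cylinder, 36 mm diameter, 30 mm high, origin under its centre.
- cup: Bystander: empty steel cup, 64 mm rim diameter, 50 mm high, origin under its centre.
- puck: Bystander: grey plastic block 50 x 50 x 20 mm, origin under its centre.

How it is judged:
By the outcome, as a careful person would: the job done as asked, in the order asked, and still so for the second after the job is handed in, while the arm keeps its last pose, push and grip.
It also fails if it takes over 72 s, if anything falls off the work surface, if the arm or the gripper's body presses on something with over 40 N, if the wrist force passes 120 N, or if a joint passes its speed limit or range.

## Working session

There is one attempt and no reset: what is moved stays moved. The work goes in short steps, Python scripts to look and compute and a tool call to move; the robot and the scene stay as the last step left them, time stands still between calls to the robot, and variables do not carry over. Pictures are saved under pics/ and viewed, and the job is handed in when it is done.

Besides the shell and the picture viewer there is one more tool, called after "Request:" in YAML: its name, and indented under it one key for each argument. send_rows: Moves the arm, as the interface text tells. Its arguments: {"type":"object","properties":{"targets":{"type":"array"}},"required":["targets"]}

```bash
mkdir -p pics; cat > h.py <<'E'
from workcell import bot, vision
import numpy as np, cv2
def snap(n,f):
    o=bot.get_obs(); im=vision.camera(n); cv2.imwrite('pics/'+f+'.png',im[:,:,::-1]); return o,im
def K(n):
    c=vision.get_calibration(n); f=192/np.tan(np.radians(c['vertical_fov'])/2); return c,f
def T_of(o):
    from scipy.spatial.transform import Rotation as R
    T=np.eye(4);T[:3,:3]=R.from_quat(o['tool_rot']).as_matrix();T[:3,3]=o['eef_pos'];return T
def cam(n,o=None):
    c,f=K(n)
    if n=='wrist':
        Tw=T_of(o)@np.array(c['T_tool_cam']); R=Tw[:3,:3].T; C=Tw[:3,3]
    else:
        R=cv2.Rodrigues(np.array(c['rvec'],float))[0]; C=-R.T@np.array(c['tvec'],float).ravel()
    return R,C,f,c
def ray(n,uv,o=None):
    R,C,f,c=cam(n,o)
    d=np.array([(uv[0]-c['cx'])/f,(uv[1]-c['cy'])/f]);s=d.copy()
    for _ in range(30): s=d/(1+c['k1']*(s@s))
    return C,R.T@np.array([s[0],s[1],1.])
def atz(n,uv,z,o=None):
    C,v=ray(n,uv,o); return C+v*(z-C[2])/v[2]
def proj(n,P,o=None):
    R,C,f,c=cam(n,o); p=R@(np.array(P,float)-C); s=p[:2]/p[2]; s=s*(1+c['k1']*(s@s)); return s*f+[c['cx'],c['cy']]
def tri(a,ua,b,ub,o=None):
    C1,v1=ray(a,ua,o);C2,v2=ray(b,ub,o)
    A=np.stack([v1,-v2],1); t=np.linalg.lstsq(A,C2-C1,rcond=None)[0]
    p,q=C1+v1*t[0],C2+v2*t[1]; return (p+q)/2,np.linalg.norm(p-q)
E
python3 - <<'E'
from h import *
o,_=snap('top','top0');snap('side','side0');ow,_=snap('wrist','w0')
print(o)
for n in ['top','side']: print(n,cam(n)[1],K(n)[0])
print(K('wrist')[0])
for t in ['dispenser','hopper_gate','holder','rod_grip','catch_pin','lever_handle','weight','jar','specimen','cup','puck']:
    for n in ['top','side']:
        r=vision.boxes_of(t,n); print(t,n,[(np.round(d['uv'],1).tolist(),round(d['score'],2)) for d in r[:2]])
E
```

```text
{'clock': 0.0, 'joint_pos': array([ 1.32404084e+00,  2.41439028e-01,  3.73188119e-03,  1.33517276e+00,
       -1.26877736e-05,  1.57075230e+00]), 'joint_vel': array([-4.97404851e-04,  5.79705005e-04,  7.21146435e-05,  6.75202785e-05,
       -6.20377726e-04,  1.56178850e-05]), 'tau': array([ 8.83141984e-04, -3.72319579e+01,  2.52404648e+01,  1.68288045e-02,
        2.94159543e-05, -2.63351005e-06]), 'eef_pos': array([0.12196885, 0.48420001, 0.20330291]), 'tool_rot': array([ 1.23043052e-01,  9.92400787e-01, -1.03464919e-03, -1.21934999e-04]), 'ft_force': array([-1.16218923, -0.44453287, -0.79025559]), 'ft_torque': array([ 0.00429707, -0.01083891, -0.07747645]), 'grip_width': 0.08549609519537187}
top [ 0.39835962 -0.02198238  1.28606891] {'vertical_fov': 48.35293334700443, 'cx': 250.4550982319553, 'cy': 181.81110151458432, 'k1': 0.009176630388814973, 'rvec': array([ 2.18252849, -2.12626903,  0.14494138]), 'tvec': array([-0.03795956,  0.56292863,  1.2226272 ])}
side [0.51722403 0.83701823 1.04947382] {'vertical_fov': 51.76143127909979, 'cx': 254.280473677569, 'cy': 194.3785335895232, 'k1
[... 837 characters left out ...]
r side [([286.8, 166.0], 0.83)]
rod_grip top [([204.5, 176.5], 0.29)]
rod_grip side [([290.4, 144.8], 0.6), ([251.4, 156.0], 0.35)]
catch_pin top [([207.3, 174.1], 0.86), ([219.4, 180.7], 0.56)]
catch_pin side [([248.7, 230.3], 0.72)]
lever_handle top [([231.8, 172.0], 0.64)]
lever_handle side [([237.6, 224.6], 0.73)]
weight top []
weight side []
jar top [([340.3, 145.9], 0.56), ([204.9, 173.7], 0.42)]
jar side [([222.1, 171.3], 0.67)]
specimen top [([222.1, 178.9], 0.71), ([285.2, 236.6], 0.53)]
specimen side [([294.2, 207.9], 0.46)]
cup top [([102.2, 244.3], 0.66)]
cup side [([313.8, 351.4], 0.85)]
puck top [([382.7, 177.2], 0.76)]
puck side [([250.1, 154.4], 0.64), ([311.3, 262.9], 0.53)]
```

View pics/top0.png

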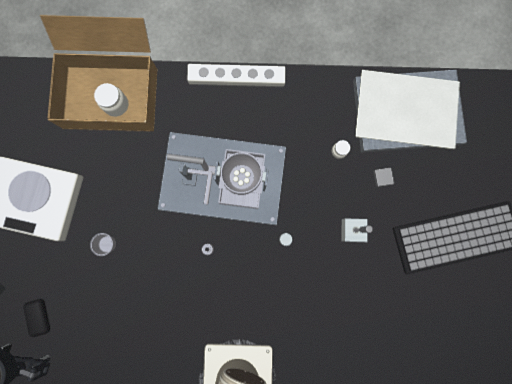

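View pics/side0.png

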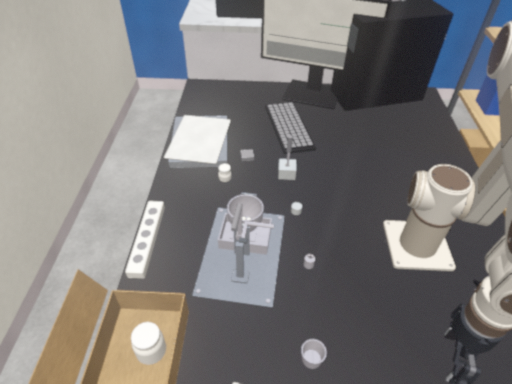

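View pics/w0.png

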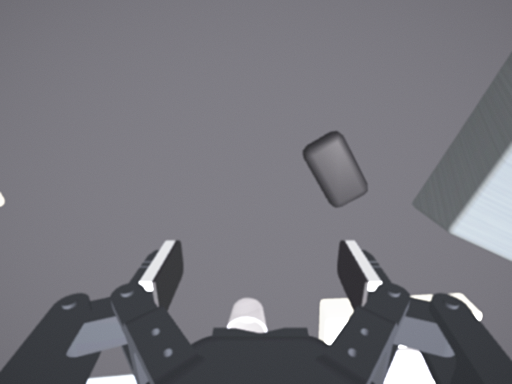

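```bash
python3 - <<'E'
import cv2
a=cv2.imread('pics/top0.png');b=cv2.imread('pics/side0.png')
cv2.imwrite('pics/zt.png',cv2.resize(a[120:240,145:305],None,fx=5,fy=5,interpolation=2))
cv2.imwrite('pics/zs.png',cv2.resize(b[180:310,190:300],None,fx=4.5,fy=4.5,interpolation=2))
x=cv2.resize(a[210:250,330:386],None,fx=7,fy=7,interpolation=2);y=cv2.resize(b[125:185,265:315],None,fx=7,fy=7,interpolation=2)
cv2.imwrite('pics/zh.png',x);cv2.imwrite('pics/zh2.png',y)
E
```

```text
(no output)
```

View pics/zt.png

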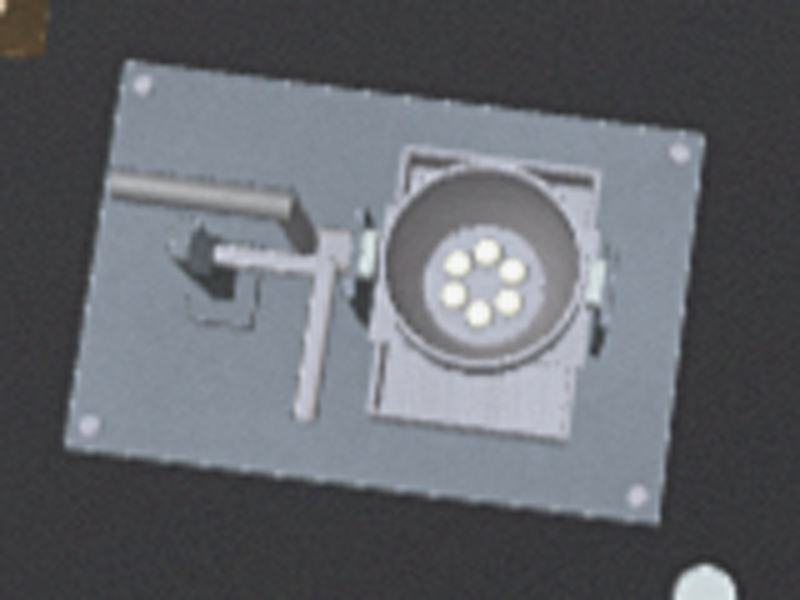

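View pics/zs.png

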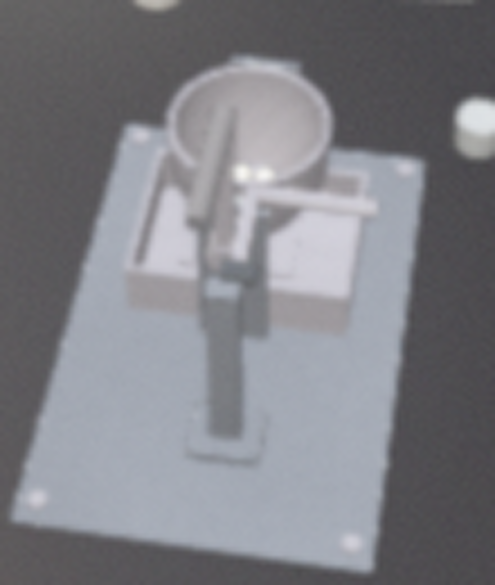

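View pics/zh.png

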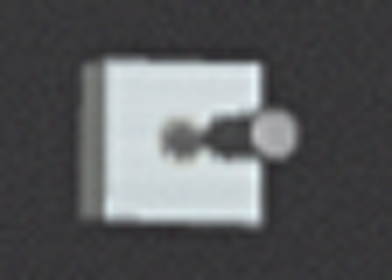

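View pics/zh2.png

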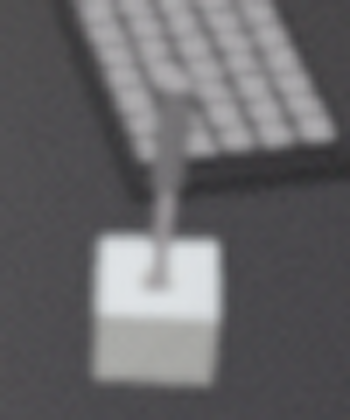

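```bash
python3 - <<'E'
from h import *
def Z(p,s,ou,ov): return [(p[0]+.5)/s-.5+ou,(p[1]+.5)/s-.5+ov]
cs=[(127,62),(705,135),(660,524),(65,448)]
for z in [0,0.006,0.012]:
    P=np.array([atz('top',Z(c,5,145,120),z) for c in cs])[:,:2]
    e=np.roll(P,-1,0)-P
    print(z,P.mean(0).round(4),np.linalg.norm(e,axis=1).round(4),np.arctan2(e[:,1],e[:,0]).round(3))
ys=P[0]+P[3]-P[1]-P[2]; xs=P[0]+P[1]-P[2]-P[3]
print('yaw',np.arctan2(ys[1],ys[0])-np.pi/2,np.arctan2(xs[1],xs[0]))
H=atz('top',Z((483,268.5),5,145,120),.155);print('rim',H)
Hs=[atz('side',Z(c,4.5,190,180),.155) for c in [(168,125),(331,130),(246,68),(250,196)]];print('rim side',np.round(Hs,4),np.mean(Hs,0))
h=np.array([atz('top',Z(c,7,330,210),.048) for c in [(105,60),(263,62),(263,223),(105,222)]]);print('holder',h.round(4).tolist(),h.mean(0))
h2=np.array([atz('side',Z(c,7,265,125),.048) for c in [(98,237),(220,240),(216,319),(94,313)]]);print('holder side',h2.round(4).tolist(),h2.mean(0))
print('rodtop',atz('top',Z((274,134),7,330,210),.183), atz('side',Z((172,80),7,265,125),.183))
print('hole', atz('top',Z((182,138),7,330,210),.048),atz('side',Z((157,280),7,265,125),.048))
for n,uv,z in [('weight',(207,249),.05),('specimen',(286,240),.03),('jar',(341,149),.055),('puck',(384,177),.02),('cup',(102,244),.03)]: print(n,atz('top',uv,z).round(3))
print(vision.boxes_of('rod_tip','top')[:1],vision.boxes_of('rod_tip','side')[:1])
E
```

```text
0 [0.5794 0.0621] [0.3582 0.2394 0.3601 0.2396] [-1.672  3.044  1.47  -0.105]
0.006 [0.5785 0.0617] [0.3566 0.2383 0.3584 0.2385] [-1.672  3.044  1.47  -0.105]
0.012 [0.5777 0.0613] [0.3549 0.2372 0.3567 0.2374] [-1.672  3.044  1.47  -0.105]
yaw -0.10103869266741938 -0.10158651433454813
rim [0.57042579 0.00220729 0.155     ]
rim side [[ 0.6288  0.0114  0.155 ]
 [ 0.5173  0.0094  0.155 ]
 [ 0.5791 -0.0466  0.155 ]
 [ 0.5688  0.0718  0.155 ]] [0.57348995 0.01153319 0.155     ]
holder [[0.4636, -0.2978, 0.048], [0.4645, -0.363, 0.048], [0.3987, -0.3623, 0.048], [0.3974, -0.2975, 0.048]] [ 0.4310671  -0.33013292  0.048     ]
holder side [[0.4654, -0.3604, 0.048], [0.397, -0.3621, 0.048], [0.401, -0.2953, 0.048], [0.4673, -0.2961, 0.048]] [ 0.43265289 -0.32848327  0.048     ]
rodtop [ 0.43109014 -0.32952691  0.183     ] [ 0.43462483 -0.32729989  0.183     ]
hole [ 0.4324592  -0.32932561  0.048     ] [ 0.4326857 -0.3256735  0.048    ]
weight [0.365 0.096 0.05 ]
specimen [ 0.397 -0.131  0.03 ]
jar [ 0.665 -0.286  0.055]
puck [ 0.591 -0.422  0.02 ]
cup [0.372 0.402 0.03 ]
[{'uv': [364.1, 228.2], 'score': 0.54}] []
```

Request:
send_rows:
  targets:
    - [[6, -8, 7, 0.05, 6], [11, -16, 7, 0.146, 6], [15, -22, 7, 0.146, 6], [19, -28, 7, 0.146, 6], [23, -33, 7, 0.146, 6], [26, -38, 7, 0.146, 6], [28, -44, 7, 0.146, 6], [29, -50, 7, 0.146, 6], [30, -56, 7, 0.146, 6], [30.5, -62, 7, 0.146, 6], [31, -68, 7, 0.146, 6], [31, -74, 7, 0.146, 6]]

```text
clock: 2.85
eef_pos: [0.4246, -0.1736, 0.2742]
tool_rot: [0.05, 0.999, 0.0, 0.0]
ft_force: [0.6, 1.3, 0.1]
grip_width: 0.0598
```

```bash
python3 - <<'E'
from h import *
o=bot.get_obs();print(o['clock'],o['joint_pos'].round(3),o['eef_pos'].round(4),o['tool_rot'].round(4),o['grip_width'])
E
```

```text
2.85 [-0.388  0.137  0.058  1.49   0.    -0.288] [ 0.4246 -0.1736  0.2742] [5.040e-02 9.987e-01 0.000e+00 5.000e-04] 0.05979174963069168
```

Request:
send_rows:
  targets:
    - [[0, -4, 0, 0, 6], [0, -7.4, 0, 0, 6], [0, -7.4, 0, 0, 6], [0, -7.4, 0, 0, 6]]

```text
clock: 3.35
eef_pos: [0.4242, -0.2451, 0.274]
tool_rot: [0.05, 0.999, 0.0, -0.0]
ft_force: [0.5, 0.1, -0.4]
grip_width: 0.0596
```

```bash
python3 - <<'E'
from h import *
o,_=snap('wrist','w1');print(o['clock'],o['eef_pos'].round(4),o['joint_vel'].round(3))
for t in ['rod_grip','holder','rod_tip']: print(t,[(np.round(d['uv'],1).tolist(),round(d['score'],2)) for d in vision.boxes_of(t,'wrist')[:2]])
print(proj('wrist',[.432,-.329,.183],o),proj('wrist',[.432,-.329,.048],o))
E
```

```text
3.35 [ 0.4242 -0.2451  0.274 ] [ 0.019 -0.011 -0.005 -0.001  0.001 -0.002]
rod_grip [([184.2, 185.7], 0.81)]
holder [([209.0, 161.7], 0.55), ([335.6, 128.0], 0.29)]
rod_tip [([189.7, 186.1], 0.63), ([483.1, 89.5], 0.34)]
[179.5579854  197.16993076] [204.79880459 165.17746653]
```

View pics/w1.png

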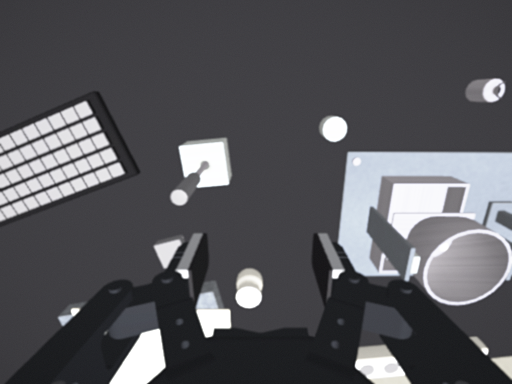

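Request:
send_rows:
  targets:
    - [[0.4, -5, 0, 0, 6], [0.8, -8.2, 0, 0, 6], [0.8, -8.2, -2, 0, 6], [0.8, -8.2, -7, 0, 6], [0.8, -8.2, -12, 0, 6], [0.8, -8.2, -14.5, 0, 6], [0.8, -8.2, -14.5, 0, 6], [0.8, -8.2, -14.5, 0, 6]]

```text
clock: 4.55
eef_pos: [0.4334, -0.3277, 0.1306]
tool_rot: [0.05, 0.999, -0.001, 0.001]
ft_force: [-0.5, -0.6, 0.7]
grip_width: 0.0604
```

```bash
python3 - <<'E'
from h import *
o,_=snap('wrist','w2');print(o['clock'],o['eef_pos'].round(4),o['joint_vel'].round(3),o['ft_force'])
E
```

```text
4.55 [ 0.4334 -0.3277  0.1306] [-0.005 -0.013  0.017 -0.    -0.002  0.   ] [-0.54222991 -0.63061615  0.73037434]
```

View pics/w2.png

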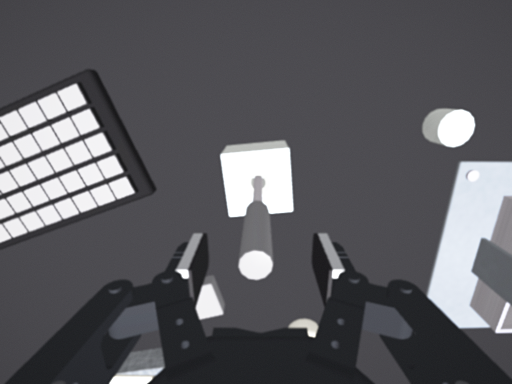

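Request:
send_rows:
  targets:
    - [[0, 0, 0, 0, 0], [0, 0, 0, 0, 0], [0, 0, 0, 0, 0], [0, 0, 0, 0, 0], [0, 0, 0, 0, 0], [0, 0, 0, 0, 0]]

```text
clock: 5.35
eef_pos: [0.4329, -0.3281, 0.13]
tool_rot: [0.05, 0.999, -0.001, 0.001]
ft_force: [0.3, -1.4, 5.8]
grip_width: 0.0161
```

```bash
python3 - <<'E'
from h import *
o,_=snap('wrist','w3');print(o['clock'],o['eef_pos'].round(4),o['grip_width'],o['ft_force'],o['ft_torque'])
E
```

```text
5.35 [ 0.4329 -0.3281  0.13  ] 0.016147011211226782 [ 0.32396997 -1.39247587  5.83874715] [-0.21382922  0.10385655 -0.02629995]
```

View pics/w3.png

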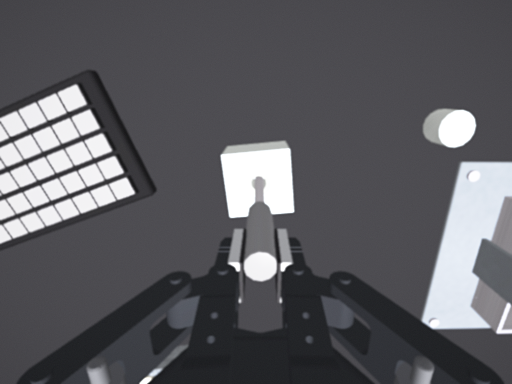

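Request:
send_rows:
  targets:
    - [[0, 0, 3, 0, 0], [0, 0, 8, 0, 0], [0, 0, 13, 0, 0], [0, 3, 17, 0, 0], [0.5, 8, 18, 0, 0], [1, 14, 18, 0, 0], [2, 20, 18, 0, 0], [3, 26, 18, 0, 0], [3.5, 30, 18, 0, 0], [4, 32.5, 18, 0, 0], [4, 33, 18, 0, 0], [4, 33, 18, 0, 0]]

```text
clock: 6.9
eef_pos: [0.4719, 0.0024, 0.3085]
tool_rot: [0.05, 0.999, -0.0, -0.001]
ft_force: [-0.2, -0.6, -1.0]
grip_width: 0.0159
```

```bash
python3 - <<'E'
from h import *
o,im=snap('wrist','w4');print(o['clock'],o['eef_pos'].round(4),o['joint_vel'].round(3),o['ft_force'],o['grip_width'])
for t in ['hopper_gate','catch_pin','lever_handle','catch']: print(t,[(np.round(d['uv'],1).tolist(),round(d['score'],2)) for d in vision.boxes_of(t,'wrist')[:2]])
cv2.imwrite('pics/w4b.png',cv2.resize(im[:,:,::-1],None,fx=1.55,fy=1.55,interpolation=2))
np.save('o4.npy',o,allow_pickle=True)
E
```

```text
6.9 [0.4719 0.0024 0.3085] [-0.024 -0.006  0.003 -0.    -0.004 -0.   ] [-0.20578002 -0.57128388 -0.98641219] 0.015939288701274684
hopper_gate [([318.1, 191.1], 0.7)]
catch_pin [([336.8, 234.7], 0.66)]
lever_handle [([357.6, 269.2], 0.58)]
catch [([340.5, 229.7], 0.68)]
```

View pics/w4b.png

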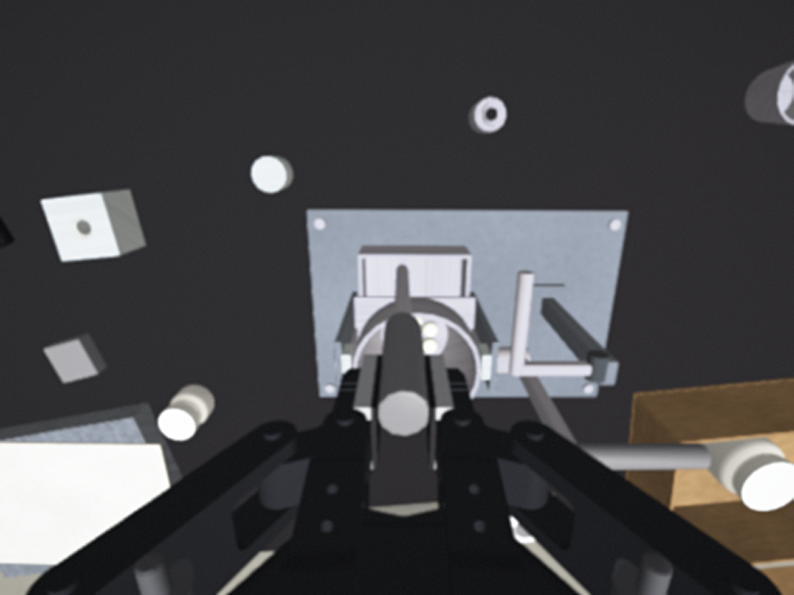

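```bash
python3 - <<'E'
from h import *
from scipy.optimize import least_squares
o=np.load('o4.npy',allow_pickle=True).item()
Z5=lambda p:[(p[0]+.5)/5-.5+145,(p[1]+.5)/5-.5+120]
Zw=lambda p:[(p[0]+.5)/1.55-.5,(p[1]+.5)/1.55-.5]
Zs=lambda p:[(p[0]+.5)/4.5-.5+190,(p[1]+.5)/4.5-.5+180]
ob=[('top',Z5((483,268.5)),(0,0,.155),'rim'),
('top',Z5((305,418)),(-.097,.080,.175),'pinend'),
('wrist',Zw((525,272)),(-.097,.080,.175),'pinend'),
('wrist',Zw((518,372)),(-.021,.080,.175),'corner'),
('top',Z5((327,258)),(-.021,.080,.175),'corner'),
('side',Zs((377,208)),(-.097,.080,.175),'pinend'),
('wrist',Zw((583,455)),(0,.093,.260),'hin'),('wrist',Zw((712,458)),(0,.183,.260),'hout'),
('top',Z5((292,205)),(0,.093,.260),'hin'),('top',Z5((115,185)),(0,.183,.260),'hout'),
('side',Zs((246,130)),(0,0,.155),'rim'),
('top',Z5((127,62)),(.12,'+',.006),'c'),('top',Z5((705,135)),(.12,'-',.006),'c'),('top',Z5((660,524)),(-.12,'-',.006),'c'),('top',Z5((65,448)),(-.12,'+',.006),'c'),
('wrist',Zw((307,209)),(-.12,'-',.006),'c'),('wrist',Zw((628,210)),(-.12,'+',.006),'c')]
def f(x,full=False):
    r=[]
    for n,uv,p,l in ob:
        y=p[1]
        if y=='+': y=x[3]+.18
        if y=='-': y=x[3]-.18
        c,s=np.cos(x[2]),np.sin(x[2])
        W=[x[0]+c*p[0]-s*y,x[1]+s*p[0]+c*y,p[2]]
        e=proj(n,W,o)-uv
        if full: print(n,l,e.round(1))
        r+=list(e)
    return r
s=least_squares(f,[.572,.004,-.101,.06],loss='soft_l1');print(s.x);f(s.x,True)
for cams in [('top',),('wrist',)]:
    ob2=ob; ob=[q for q in ob2 if q[0] in cams]; print(cams,least_squares(f,s.x,loss='soft_l1').x); ob=ob2
E
```

```text
[ 0.57429541  0.00406579 -0.10165039  0.0585375 ]
top rim [-0.7 -1.4]
top pinend [-0.5  0.1]
wrist pinend [ 1.4 -0.2]
wrist corner [ 0.1 -6.1]
top corner [-0.9  3.5]
side pinend [-0.1 -0.2]
wrist hin [-8.4  1. ]
wrist hout [-1.4 -1.7]
top hin [-1.1 -0.2]
top hout [-2.3 -0.9]
side rim [ 0.5 -2.1]
top c [-0.7 -0.9]
top c [ 0.4 -0.7]
top c [ 0.  -0.2]
top c [-0.5 -0.4]
wrist c [-1.2  0.3]
wrist c [0.3 0.2]
('top',) [ 0.57301045  0.00140877 -0.10330089  0.0605189 ]
('wrist',) [ 0.57497935  0.00513906 -0.10064463  0.05825722]
```

Request:
send_rows:
  targets:
    - [[5, 0, 0, 0, 0], [10, 0, 0, 0, 0], [10.2, 0.1, 0, 0, 0], [10.2, 0.1, 0, 0, 0], [10.2, 0.1, -3, 0, 0], [10.2, 0.1, -5, 0, 0], [10.2, 0.1, -5, 0, 0]]

```text
clock: 8.02
eef_pos: [0.5722, 0.0033, 0.2588]
tool_rot: [0.051, 0.999, -0.0, -0.001]
ft_force: [0.1, 0.4, -1.3]
grip_width: 0.0163
```

```bash
python3 - <<'E'
from h import *
o,im=snap('wrist','w5');print(o['clock'],o['eef_pos'].round(4),o['joint_vel'].round(3),o['ft_force'],o['grip_width'])
p=o['eef_pos'];print('tip pred',proj('wrist',p-[0,0,.122],o),proj('wrist',p+[0,0,.053],o))
oo,t=snap('top','t5');oo,s=snap('side','s5')
print('top pred tip',proj('top',p-[0,0,.122]),'side',proj('side',p-[0,0,.122]))
a=cv2.resize(im[100:320,150:420,::-1],None,fx=2.9,fy=2.7,interpolation=2)
cv2.imwrite('pics/w5b.png',cv2.resize(im[120:320,160:400,::-1],None,fx=3,fy=3,interpolation=2))
cv2.imwrite('pics/s5b.png',cv2.resize(s[130:300,170:340,::-1],None,fx=3.5,fy=3.5,interpolation=2))
E
```

```text
8.025 [0.5722 0.0033 0.2588] [ 0.002 -0.01   0.064  0.023 -0.    -0.001] [ 0.08791113  0.4056933  -1.3301936 ] 0.016303239526104695
tip pred [260.4280784  173.82044291] [260.88032291 268.17273253]
top pred tip [240.93372442 173.64905622] side [245.47301476 210.24580303]
```

View pics/w5b.png

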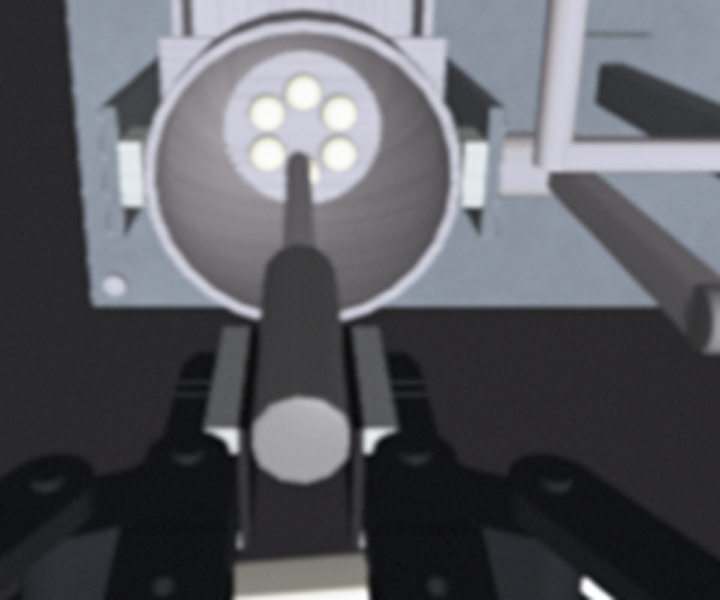

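View pics/s5b.png

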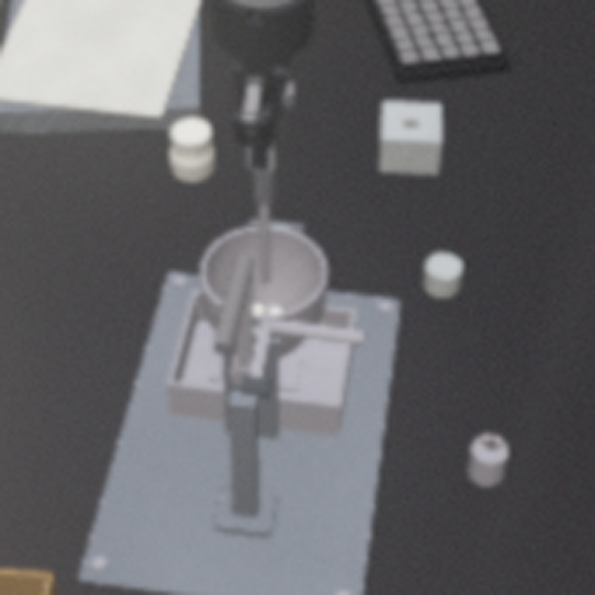

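```bash
python3 - <<'E'
from h import *
o=bot.get_obs();print(o['eef_pos'].round(4))
o=dict(o)
Zw=lambda p:[(p[0]+.5)/3-.5+160,(p[1]+.5)/3-.5+120]
print('ring',np.mean([atz('wrist',Zw(c),.080,o) for c in [(267,112),(340,112),(303,92),(267,154),(340,154)]],0), [atz('wrist',Zw(c),.080,o).round(4)[:2].tolist() for c in [(267,112),(340,112),(303,92),(267,154),(340,154)]])
print('rim pts',[atz('wrist',Zw(c),.155,o).round(4)[:2].tolist() for c in [(148,168),(463,172),(305,18)]])
for z in [.13,.137]: print('tip',atz('wrist',Zw((299,156)),z,o))
E
```

```text
[0.5744 0.0034 0.2611]
ring [0.57500592 0.0040304  0.08      ] [[0.5676, -0.0112], [0.5708, 0.0205], [0.5604, 0.0053], [0.5865, -0.0134], [0.5897, 0.0189]]
rim pts [[0.5671, -0.0502], [0.5797, 0.0597], [0.5212, 0.0097]]
tip [0.57500073 0.00218786 0.13      ]
tip [0.57306739 0.00239837 0.137     ]
```

Request:
send_rows:
  targets:
    - [[0.15, 0, -2, 0, 0], [0.15, 0, -4, 0, 0], [0.15, 0, -5.2, 0, 0], [0.15, 0, -5.9, 0, 0], [0.15, 0, -5.9, 0, 0], [0.15, 0, -5.9, 0, 0]]

```text
clock: 8.93
eef_pos: [0.5763, 0.0035, 0.2009]
tool_rot: [0.05, 0.999, 0.0, 0.001]
ft_force: [-0.5, 0.3, -0.6]
grip_width: 0.0161
```

```bash
python3 - <<'E'
from h import *
o,im=snap('wrist','w6');print(o['clock'],o['eef_pos'].round(4),o['ft_force'],o['grip_width'])
cv2.imwrite('pics/w6b.png',cv2.resize(im[60:320,140:440,::-1],None,fx=2.3,fy=2.3,interpolation=2))
print(bot.get_obs()['eef_pos'].round(4))
E
```

```text
8.925 [0.5763 0.0035 0.2009] [-0.46813659  0.28650655 -0.63223103] 0.01614581826253869
[0.5764 0.0035 0.2009]
```

View pics/w6b.png

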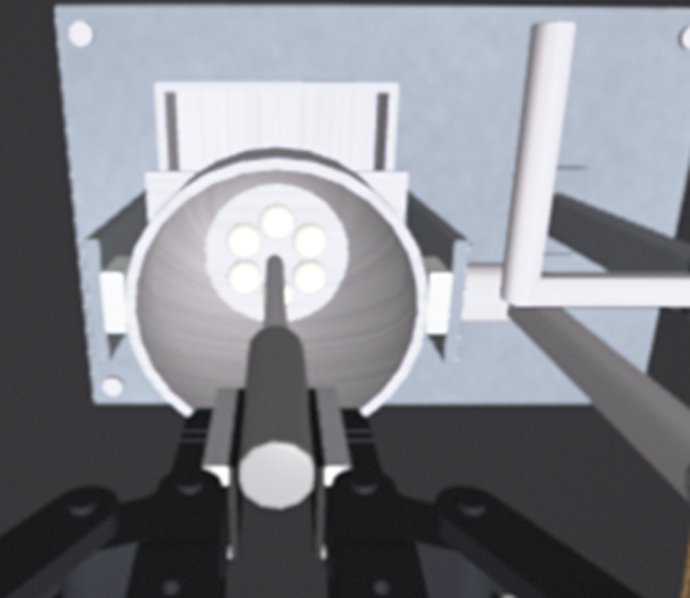

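Request:
send_rows:
  targets:
    - [[1.6, 0, 0, 0, 0], [1.39, 0.8, 0, 0, 0], [0.8, 1.39, 0, 0, 0], [0, 1.6, 0, 0, 0], [-0.8, 1.39, 0, 0, 0], [-1.39, 0.8, 0, 0, 0], [-1.6, 0, 0, 0, 0], [-1.39, -0.8, 0, 0, 0], [-0.8, -1.39, 0, 0, 0], [0, -1.6, 0, 0, 0], [0.8, -1.39, 0, 0, 0], [1.39, -0.8, 0, 0, 0]]

```text
clock: 10.48
eef_pos: [0.5905, -0.0042, 0.1998]
tool_rot: [0.05, 0.999, 0.0, -0.0]
ft_force: [-0.1, 0.4, -1.5]
grip_width: 0.016
```

Request:
send_rows:
  targets:
    - [[0.21, 0.8, 0, 0, 0], [0, 1.6, 0, 0, 0], [-0.59, 2.19, 0, 0, 0], [-1.39, 2.4, 0, 0, 0], [-2.19, 2.19, 0, 0, 0], [-2.78, 1.6, 0, 0, 0], [-2.99, 0.8, 0, 0, 0], [-2.78, 0, 0, 0, 0], [-2.19, -0.59, 0, 0, 0], [-1.39, -0.8, 0, 0, 0], [-0.59, -0.59, 0, 0, 0], [0, 0, 0, 0, 0]]

```text
clock: 11.98
eef_pos: [0.5905, -0.0042, 0.1998]
tool_rot: [0.05, 0.999, 0.0, -0.0]
ft_force: [1.4, 0.4, -0.4]
grip_width: 0.0162
```

```bash
python3 - <<'E'
from h import *
o,im=snap('wrist','w7');print(o['clock'],o['eef_pos'].round(4),o['ft_force'],o['grip_width'])
cv2.imwrite('pics/w7b.png',cv2.resize(im[60:320,140:440,::-1],None,fx=2.3,fy=2.3,interpolation=2))
print(proj('wrist',o['eef_pos']-[0,0,.122],o))
print(bot.get_obs()['eef_pos'].round(4))
E
```

```text
11.975 [ 0.5905 -0.0042  0.1998] [ 1.36456816  0.39287296 -0.42479348] 0.01618010156930414
[260.38324677 173.58838987]
[ 0.5911 -0.0031  0.1997]
```

View pics/w7b.png

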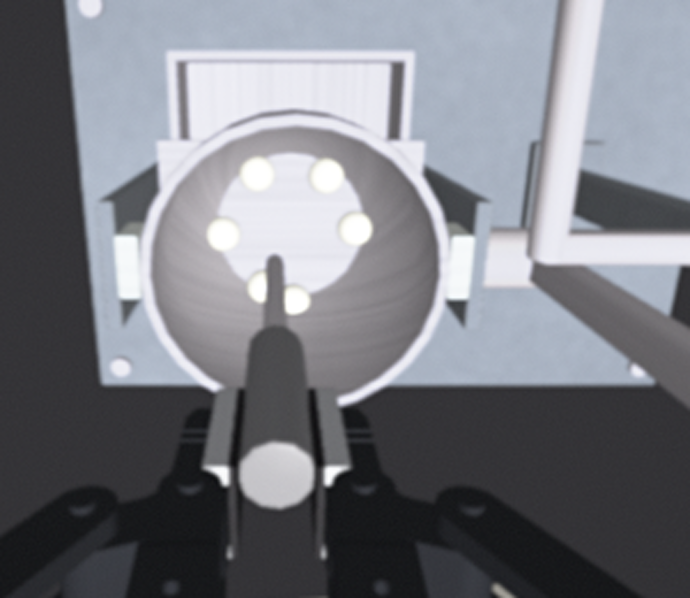

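Request:
send_rows:
  targets:
    - [[0.21, 0.8, 0, 0, 0], [0, 1.6, 0, 0, 0], [-0.59, 2.19, 0, 0, 0], [-1.39, 2.4, 0, 0, 0], [-2.19, 2.19, 0, 0, 0], [-2.78, 1.6, 0, 0, 0], [-2.99, 0.8, 0, 0, 0], [-2.78, 0, 0, 0, 0], [-2.19, -0.59, 0, 0, 0], [-1.39, -0.8, 0, 0, 0], [-0.59, -0.59, 0, 0, 0], [0, 0, 0, 0, 0]]

```text
clock: 13.52
eef_pos: [0.5905, -0.0042, 0.1998]
tool_rot: [0.05, 0.999, 0.0, -0.0]
ft_force: [0.1, -0.4, -0.8]
grip_width: 0.0158
```

Request:
send_rows:
  targets:
    - [[0.2, 0.8, 0, 0, 0], [-0.6, 0.9, 0, 0, 0], [-1.4, 0.8, 0, 0, 0], [-1.5, 0.8, 4, 0, 0], [-1.5, 0.8, 9, 0, 0], [-3, 0.8, 11, 0, 0], [-6, -3, 11, 0, 0], [-9, -8, 11, 0, 0], [-11.5, -13, 11, 0, 0], [-13.5, -18.5, 11, 0, 0], [-15, -24, 11, 0, 0], [-15.5, -29, 11, 0, 0]]

```text
clock: 15.02
eef_pos: [0.4329, -0.296, 0.311]
tool_rot: [0.051, 0.999, -0.0, 0.001]
ft_force: [1.7, -0.3, -0.7]
grip_width: 0.0165
```

```bash
python3 - <<'E'
from h import *
o=bot.get_obs();print(o['clock'],o['eef_pos'].round(4),o['ft_force'],o['joint_vel'])
E
```

```text
15.025 [ 0.4329 -0.296   0.311 ] [ 1.67607568 -0.33925621 -0.74713321] [-0.68884226  0.39361806  0.51000395  0.11063235  0.00797224 -0.69243532]
```

Request:
send_rows:
  targets:
    - [[-0.2, -3.4, 0, 0, 0], [-0.2, -3.4, -4, 0, 0], [-0.2, -3.4, -8, 0, 0], [-0.2, -3.4, -11, 0, 0], [-0.2, -3.4, -11, 0, 0], [-0.2, -3.4, -11, 0, 0]]

```text
clock: 15.78
eef_pos: [0.433, -0.3288, 0.2017]
tool_rot: [0.05, 0.999, -0.001, 0.001]
ft_force: [-0.5, 0.8, -1.0]
grip_width: 0.0159
```

```bash
python3 - <<'E'
from h import *
o,im=snap('wrist','w8');print(o['clock'],o['eef_pos'].round(4),o['ft_force'],o['grip_width'])
cv2.imwrite('pics/w8b.png',cv2.resize(im[60:320,140:440,::-1],None,fx=2.3,fy=2.3,interpolation=2))
_,s=snap('side','s8')
cv2.imwrite('pics/s8b.png',cv2.resize(s[90:200,230:340,::-1],None,fx=5,fy=5,interpolation=2))
print(bot.get_obs()['eef_pos'].round(4))
E
```

```text
15.775 [ 0.433  -0.3288  0.2017] [-0.46196193  0.75883011 -1.01176134] 0.015903644151918778
[ 0.4336 -0.3291  0.2022]
```

View pics/w8b.png

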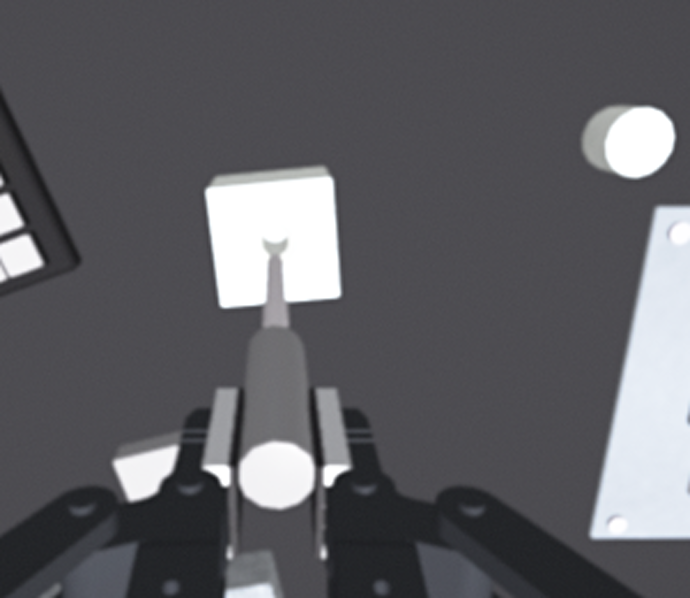

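View pics/s8b.png

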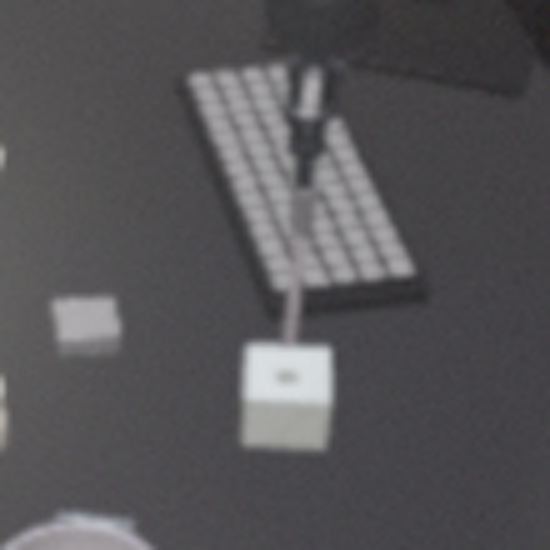

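Request:
send_rows:
  targets:
    - [[-0.05, 0.1, -2, 0, 0], [-0.05, 0.1, -4, 0, 0], [-0.05, 0.1, -5.5, 0, 0], [-0.05, 0.1, -6.6, 0, 0], [-0.05, 0.1, -7, 0, 0], [-0.05, 0.1, -7, 0, 0], [-0.05, 0.1, -7, 0, 0]]

```text
clock: 16.75
eef_pos: [0.4325, -0.3277, 0.1306]
tool_rot: [0.05, 0.999, -0.0, 0.0]
ft_force: [0.3, 0.2, -1.6]
grip_width: 0.0157
```

```bash
python3 - <<'E'
from h import *
o=bot.get_obs();print(o['clock'],o['eef_pos'].round(4),o['ft_force'],o['ft_torque'],o['grip_width'])
E
```

```text
16.75 [ 0.4325 -0.3277  0.1306] [ 0.28296952  0.16548855 -1.57830927] [-0.04832083 -0.00814247  0.02611334] 0.01573887545317309
```

Request:
send_rows:
  targets:
    - [[0, 0, -0.05, 0, 0], [0, 0, -0.05, 0, 2.5], [0, 0, -0.05, 0, 3.5], [0, 0, -0.05, 0, 5], [0, 0, -0.05, 0, 6], [0, 0, 0, 0, 6], [0, 0, 4, 0, 6], [0, 0, 9, 0, 6], [0, 0, 15, 0, 6], [0, 0, 17, 0, 6], [0, 3, 17, 0, 6], [1, 8, 17, 0, 6]]

```text
clock: 18.25
eef_pos: [0.4422, -0.2478, 0.3003]
tool_rot: [0.052, 0.999, -0.0, 0.0]
ft_force: [0.7, 1.0, 0.1]
grip_width: 0.06
```

```bash
python3 - <<'E'
from h import *
o,im=snap('wrist','w9');print(o['clock'],o['eef_pos'].round(4),o['ft_force'],o['grip_width'])
_,t=snap('top','t9');_,s=snap('side','s9')
a=cv2.resize(s[110:190,250:330,::-1],None,fx=5,fy=5);b=cv2.resize(t[190:270,310:390,::-1],None,fx=5,fy=5)
cv2.imwrite('pics/c9.png',np.hstack([a,b]))
E
```

```text
18.25 [ 0.4422 -0.2478  0.3003] [0.74168647 1.0005447  0.06039848] 0.05997278180284697
```

View pics/c9.png

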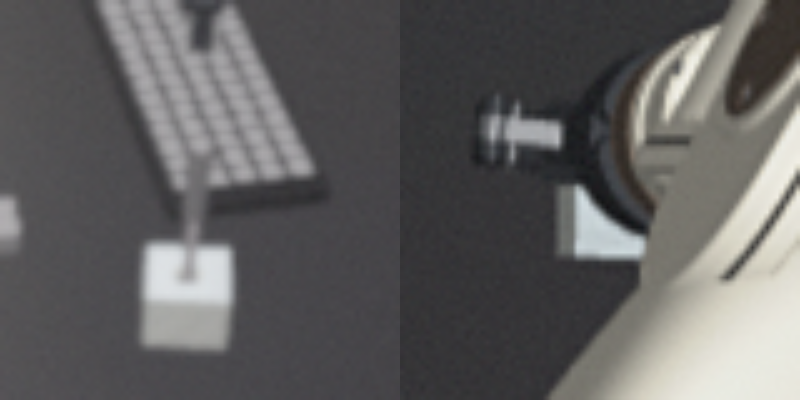

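View pics/w9.png

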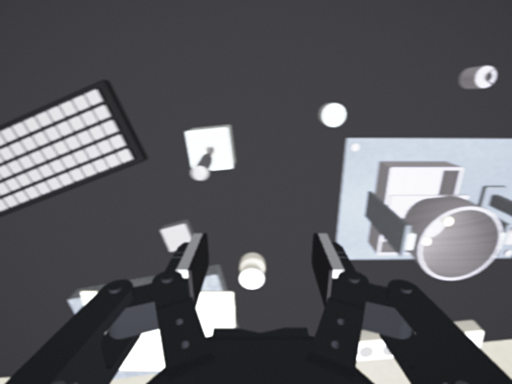

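Request:
send_rows:
  targets:
    - [[0, 5, 0, 0, 4.5], [1, 11, 0, 0, 4.5], [2, 17, 0, 0, 4.5], [4, 23, 0, 0, 4.5], [5.5, 28, 0, 0, 4.5], [7, 32, -1, 0, 4.5], [7.5, 33.8, -3, 0, 4.5], [7.5, 33.8, -3, 0, 4.5], [7.5, 33.8, -3, 0, 4.5]]

```text
clock: 19.52
eef_pos: [0.5174, 0.0894, 0.2706]
tool_rot: [0.051, 0.999, -0.0, 0.0]
ft_force: [-0.1, -0.2, -0.1]
grip_width: 0.0451
```

```bash
python3 - <<'E'
from h import *
o,im=snap('wrist','w10');o2=bot.get_obs();print(o['clock'],o['eef_pos'].round(4),o2['eef_pos'].round(4),o['grip_width'])
cv2.imwrite('pics/w10b.png',cv2.resize(im[:,:,::-1],None,fx=1.55,fy=1.55,interpolation=2))
c,s=np.cos(-.102),np.sin(-.102)
for x,y,z in [(-.097,.08,.175),(-.066,.08,.175),(-.021,.08,.175),(0,.093,.26),(0,.183,.26),(0,0,.155)]:
    print((proj('wrist',[.5755+c*x-s*y,.0035+s*x+c*y,z],o2)*1.55).round(0))
E
```

```text
19.525 [0.5174 0.0894 0.2706] [0.5176 0.0893 0.271 ] 0.0451107902242855
[405. 233.]
[405. 280.]
[404. 342.]
[430. 450.]
[603. 450.]
[298. 356.]
```

View pics/w10b.png

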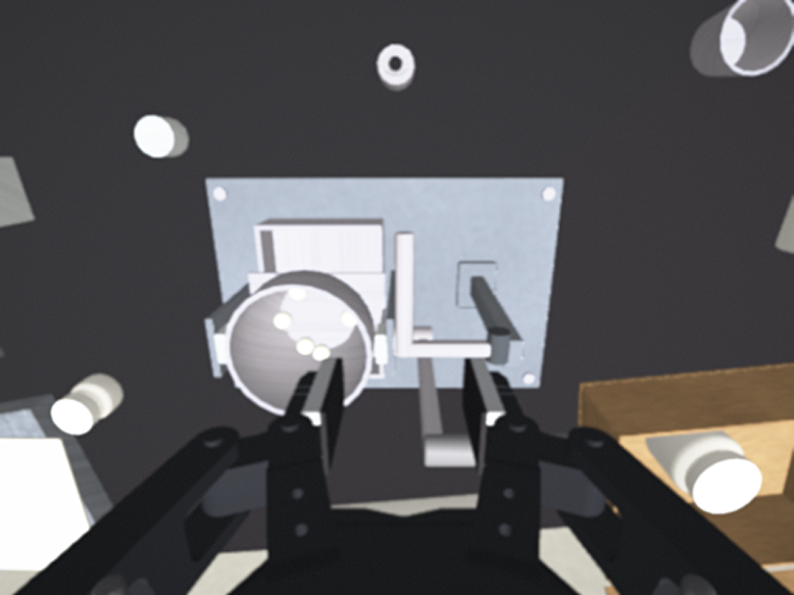

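Request:
send_rows:
  targets:
    - [[0, 0.05, -5, 0, 4.5], [0, 0.05, -9, 0, 4.5], [0, 0.05, -11.4, 0, 4.5], [0, 0.05, -11.4, 0, 4.5], [0, 0.05, -11.4, 0, 3], [0, 0.05, -11.4, 0, 0], [0, 0.05, -11.4, 0, 0], [0, 0.05, -11.4, 0, 0], [0, 0.05, -11.4, 0, 0]]

```text
clock: 20.7
eef_pos: [0.5173, 0.0911, 0.1562]
tool_rot: [0.05, 0.999, 0.0, 0.0]
ft_force: [0.7, -0.3, -0.0]
grip_width: 0.0002
```

```bash
python3 - <<'E'
from h import *
o,im=snap('wrist','w11');o2=bot.get_obs();print(o['clock'],o['eef_pos'].round(4),o2['eef_pos'].round(4),o['grip_width'],o['ft_force'])
cv2.imwrite('pics/w11b.png',cv2.resize(im[:,:,::-1],None,fx=1.55,fy=1.55,interpolation=2))
E
```

```text
20.7 [0.5173 0.0911 0.1562] [0.5172 0.0911 0.1561] 0.00018105192575139394 [ 0.65034454 -0.34711224 -0.03975538]
```

View pics/w11b.png

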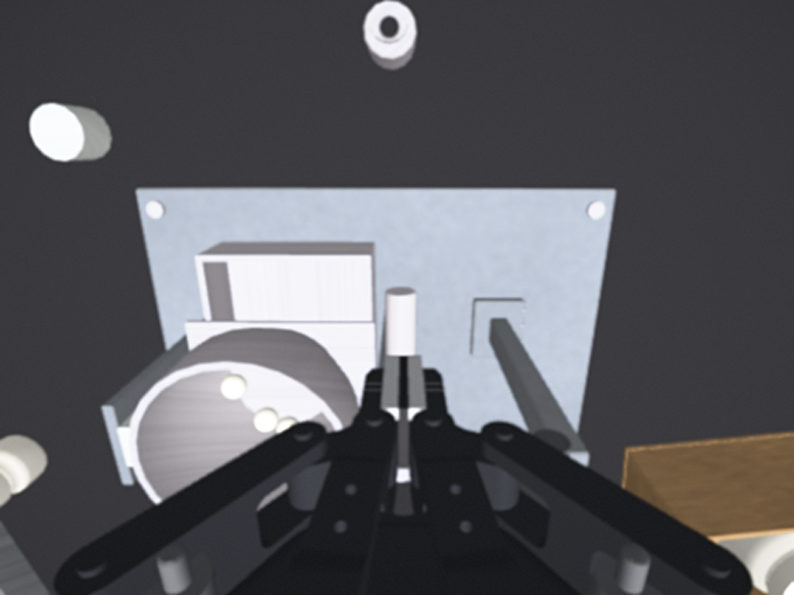

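```bash
python3 - <<'E'
from h import *
o2=bot.get_obs()
c,s=np.cos(-.102),np.sin(-.102)
for a in [0,.1,.2,.3]:
  print(a,[ (proj('wrist',[.5755+c*x-s*y,.0035+s*x+c*y,z],o2)*1.55).round(0).tolist() for x,y,z in [(q,.145-.065*np.cos(a),.175+.065*np.sin(a)) for q in (-.097,-.021)]])
_,s=snap('side','s11')
cv2.imwrite('pics/s11b.png',cv2.resize(s[150:300,180:330,::-1],None,fx=4,fy=4,interpolation=2))
E
```

```text
0 [[401.0, 294.0], [401.0, 458.0]]
0.1 [[402.0, 300.0], [402.0, 469.0]]
0.2 [[405.0, 306.0], [404.0, 480.0]]
0.3 [[410.0, 312.0], [408.0, 492.0]]
```

View pics/s11b.png

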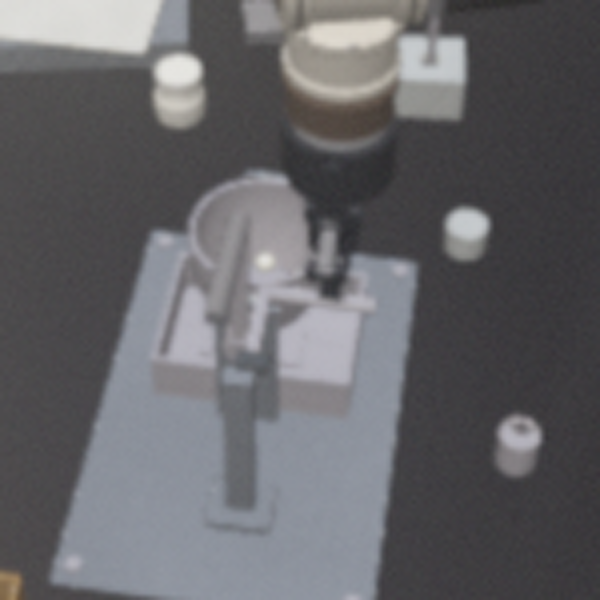

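```bash
python3 - <<'E'
from h import *
o=bot.get_obs();p=o['eef_pos']
for z in [-.019,0,.019,.04]: print(z,(proj('wrist',p+[0,0,z],o)*1.55).round(0),((proj('side',p+[0,0,z])-[180,150])*4).round(0))
c,s=np.cos(-.102),np.sin(-.102)
for x in [-.097,-.066,-.021]: print(((proj('side',[.5755+c*x-s*.08,.0035+s*x+c*.08,.175])-[180,150])*4).round(0))
im=cv2.imread('pics/w11.png');cv2.imwrite('pics/w11c.png',cv2.resize(im[170:330,200:320],None,fx=5,fy=3.7,interpolation=2))
E
```

```text
-0.019 [404. 327.] [329. 331.]
0 [404. 344.] [329. 315.]
0.019 [404. 365.] [330. 298.]
0.04 [404. 394.] [331. 279.]
[371. 302.]
[329. 297.]
[268. 289.]
```

View pics/w11c.png

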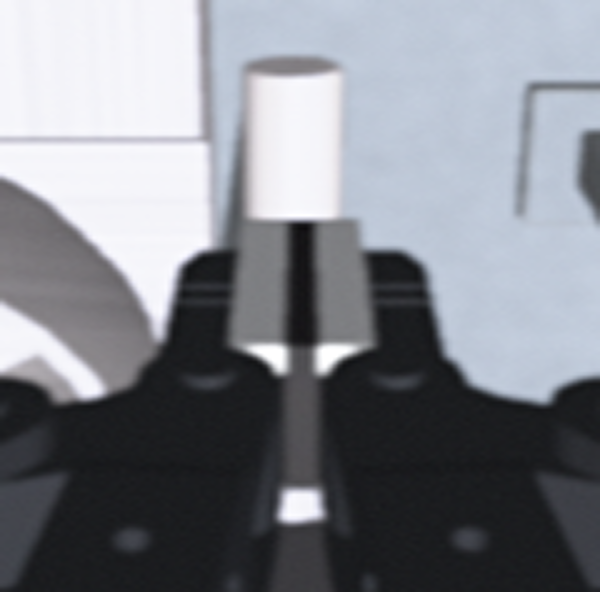

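```bash
python3 - <<'E'
import cv2
im=cv2.imread('pics/s11.png');cv2.imwrite('pics/s11c.png',cv2.resize(im[195:240,235:285],None,fx=12,fy=12,interpolation=2))
E
```

```text
(no output)
```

View pics/s11c.png

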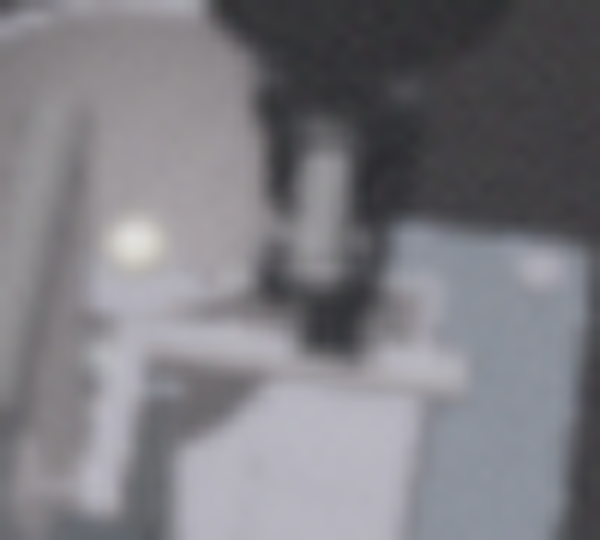

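```bash
python3 - <<'E'
from h import *
o=bot.get_obs();T=T_of(o)
# tool coords projection (same for all images)
for x in [.011,-.011]:
  for z in [0,-.01,-.02,-.03,-.04,-.05]:
    r=[]
    for y in [.0,.009,.0225]:
        r.append(proj('wrist',(T@[x,y,z,1])[:3],o).round(1).tolist())
    print(x,z,r)
E
```

```text
0.011 0 [[260.7, 207.1], [274.1, 207.1], [294.1, 207.1]]
0.011 -0.01 [[260.7, 213.2], [274.8, 213.2], [296.0, 213.2]]
0.011 -0.02 [[260.8, 220.0], [275.7, 220.0], [298.0, 220.0]]
0.011 -0.03 [[260.8, 227.6], [276.6, 227.6], [300.4, 227.6]]
0.011 -0.04 [[260.9, 236.3], [277.7, 236.3], [303.0, 236.2]]
0.011 -0.05 [[260.9, 246.1], [279.0, 246.1], [306.0, 246.0]]
-0.011 0 [[260.6, 236.2], [273.5, 236.2], [292.8, 236.2]]
-0.011 -0.01 [[260.7, 243.6], [274.2, 243.6], [294.5, 243.6]]
-0.011 -0.02 [[260.7, 251.8], [275.0, 251.8], [296.4, 251.7]]
-0.011 -0.03 [[260.8, 260.9], [275.9, 260.9], [298.6, 260.9]]
-0.011 -0.04 [[260.8, 271.1], [276.9, 271.1], [300.9, 271.1]]
-0.011 -0.05 [[260.9, 282.7], [278.0, 282.7], [303.6, 282.7]]
```

Request:
send_rows:
  targets:
    - [[0, 0, 0.5, 0, 3.5], [0, 0, 0.5, 0, 3.5], [0, 0, 0.5, 0, 3.5], [0, 0, -1, 0, 3.5], [0, 0, -2.2, 0, 3.5], [0, 0, -2.2, 0, 3.5], [0, 0, -2.2, 0, 0], [0, 0, -2.2, 0, 0], [0, 0, -2.2, 0, 0], [0, 0, -2.2, 0, 0]]

```text
clock: 22.05
eef_pos: [0.5172, 0.0901, 0.1343]
tool_rot: [0.051, 0.999, -0.001, 0.0]
ft_force: [-1.1, -5.4, 1.0]
grip_width: 0.0097
```

```bash
python3 - <<'E'
from h import *
o,im=snap('wrist','w12');o2=bot.get_obs();print(o['clock'],o['eef_pos'].round(4),o2['eef_pos'].round(4),o['grip_width'],o['ft_force'])
cv2.imwrite('pics/w12b.png',cv2.resize(im[:,:,::-1],None,fx=1.55,fy=1.55,interpolation=2))
_,s=snap('side','s12');cv2.imwrite('pics/s12c.png',cv2.resize(s[195:240,235:285,::-1],None,fx=8,fy=8,interpolation=2))
E
```

```text
22.05 [0.5172 0.0901 0.1343] [0.5172 0.0901 0.1342] 0.009658523691239792 [-1.07546774 -5.3908715   0.97779192]
```

View pics/w12b.png

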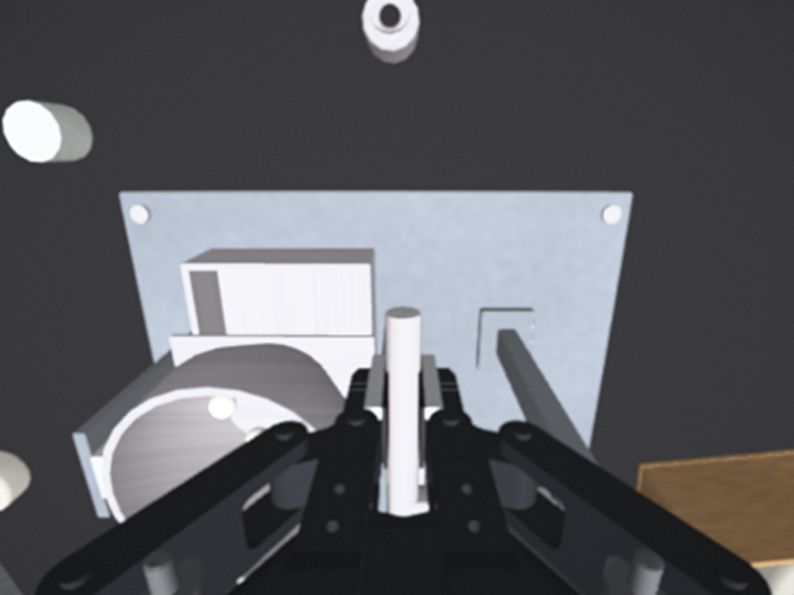

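View pics/s12c.png

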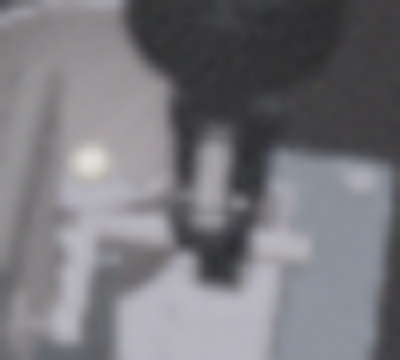

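Request:
send_rows:
  targets:
    - [[0.02, 0.2, 1.6, 0, 0], [0.08, 0.8, 3.1, 0, 0], [0.18, 1.73, 4.43, 0, 0], [0.3, 2.97, 5.47, 0, 0]]

```text
clock: 22.65
eef_pos: [0.5197, 0.1156, 0.1907]
tool_rot: [0.052, 0.999, -0.005, 0.0]
ft_force: [-3.7, -15.6, 10.8]
grip_width: 0.0095
```

```bash
python3 - <<'E'
from h import *
o,im=snap('wrist','w13');o2=bot.get_obs();print(o['clock'],o['eef_pos'].round(4),o2['eef_pos'].round(4),o['grip_width'],o['ft_force'],o2['ft_force'],o2['ft_torque'])
E
```

```text
22.65 [0.5197 0.1156 0.1907] [0.5201 0.1177 0.1926] 0.009549895517755815 [ -3.66458389 -15.59198881  10.83156604] [ -8.49602959 -11.77760006  15.70170884] [-2.94698882  1.84473175 -0.10663317]
```

View pics/w13.png

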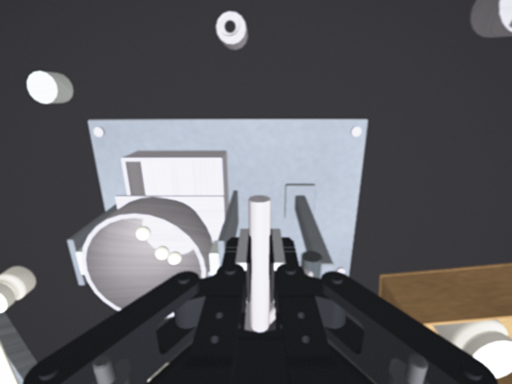

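Request:
send_rows:
  targets:
    - [[0.14, 1.4, 0.9, 0, 0], [0.3, 3.02, 1.2, 0, 0], [0.47, 4.7, 1.1, 0, 0], [0.63, 6.27, 0.6, 0, 0]]

```text
clock: 23.2
eef_pos: [0.5267, 0.1862, 0.1981]
tool_rot: [0.05, 0.999, 0.003, 0.001]
ft_force: [-1.0, -2.1, -0.8]
grip_width: 0.0092
```

```bash
python3 - <<'E'
from h import *
o,im=snap('wrist','w14');o2=bot.get_obs();print(o['clock'],o['eef_pos'].round(4),o2['eef_pos'].round(4),o['grip_width'],o['ft_force'],o2['ft_force'],o2['ft_torque'],o2['tool_rot'])
E
```

```text
23.2 [0.5267 0.1862 0.1981] [0.5268 0.1887 0.1969] 0.009223305720567489 [-1.01258341 -2.09844959 -0.82684521] [-5.15377501  9.13205789 13.42590899] [2.14014114 1.63800061 0.20409532] [0.04872316 0.99880284 0.00422816 0.00103127]
```

View pics/w14.png

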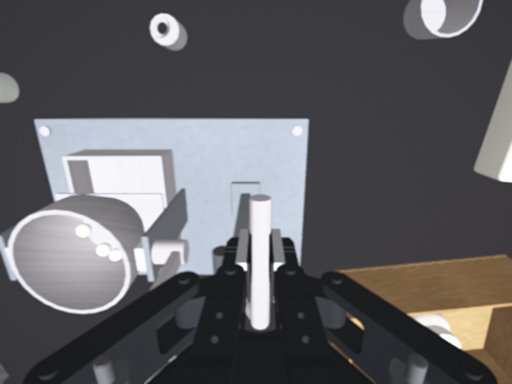

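Request:
send_rows:
  targets:
    - [[0.14, 1.45, -0.8, 0, 0], [0.26, 2.65, -2, 0, 0], [0.35, 3.5, -3.45, 0, 0], [0.36, 3.65, -4, 0, 0], [0.36, 3.65, -4, 0, 0]]

```text
clock: 23.88
eef_pos: [0.5298, 0.219, 0.1554]
tool_rot: [0.05, 0.999, -0.001, -0.0]
ft_force: [-4.2, -3.2, 8.3]
grip_width: 0.0088
```

```bash
python3 - <<'E'
from h import *
o,im=snap('wrist','w15');o2=bot.get_obs();print(o['clock'],o['eef_pos'].round(4),o2['eef_pos'].round(4),o['grip_width'],o['ft_force'],o2['ft_force'],o2['ft_torque'],o2['tool_rot'])
E
```

```text
23.875 [0.5298 0.219  0.1554] [0.5298 0.219  0.1554] 0.008786111433422837 [-4.16997754 -3.24417341  8.32597787] [-4.29940714 -3.99210804  9.008656  ] [-0.96520674  0.87971566  0.45887422] [ 5.03082507e-02  9.98733568e-01 -5.74230913e-04 -1.05567056e-04]
```

View pics/w15.png

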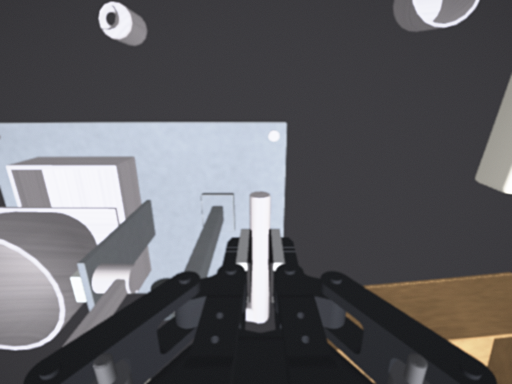

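Request:
send_rows:
  targets:
    - [[0, 0, 0, 0, 2], [0, 0, 0, 0, 3.5], [0, 0, 0.5, 0, 4], [0, 0, 4, 0, 4], [0, 0, 9, 0, 4], [0, 0, 14.5, -0.18, 4], [0, 0, 15.5, -0.36, 4.5]]

```text
clock: 24.8
eef_pos: [0.5319, 0.2208, 0.3149]
tool_rot: [0.231, 0.973, 0.003, 0.004]
ft_force: [0.4, -0.4, -0.4]
grip_width: 0.0453
```

```bash
python3 - <<'E'
from h import *
o,im=snap('wrist','w16');o2=bot.get_obs();print(o['clock'],o['eef_pos'].round(4),o2['eef_pos'].round(4),o['grip_width'],o2['ft_force'],o2['tool_rot'])
_,s=snap('side','s16');cv2.imwrite('pics/s16c.png',cv2.resize(s[180:300,190:310,::-1],None,fx=5,fy=5,interpolation=2))
E
```

```text
24.8 [0.5319 0.2208 0.3149] [0.5317 0.2207 0.3142] 0.04531673342377802 [-1.14101953  0.32455279  0.61409515] [0.23295603 0.97247951 0.00240588 0.00304995]
```

View pics/w16.png

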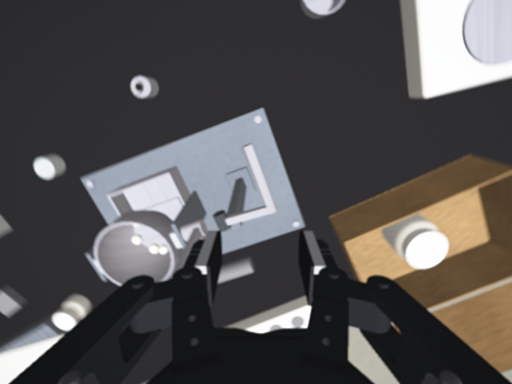

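View pics/s16c.png

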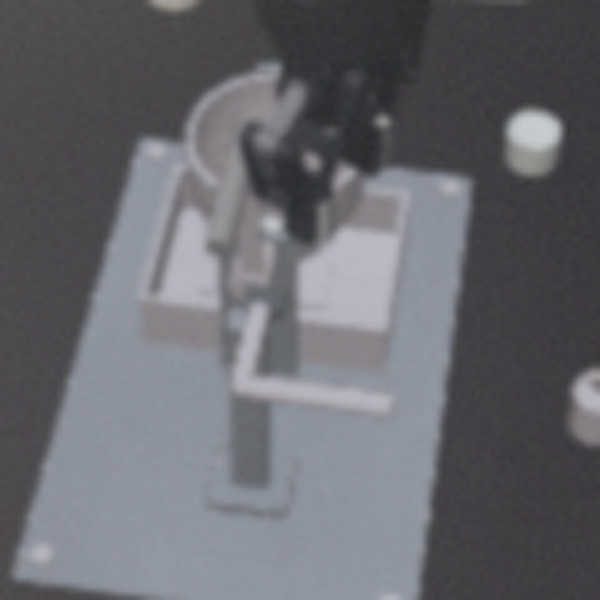

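Request:
send_rows:
  targets:
    - [[1, -1, 0, -0.18, 5], [2, -3, 0, -0.36, 5], [3, -5, 0, -0.54, 5], [4, -7, 0, -0.72, 5], [5, -8, 0, -0.9, 5], [5.8, -8, 0, -1.08, 5], [5.8, -8, 0, -1.2, 5], [5.8, -8, 0, -1.2, 5], [5.8, -8, 0, -1.2, 5]]

```text
clock: 26.02
eef_pos: [0.5878, 0.14, 0.309]
tool_rot: [0.737, 0.676, -0.001, -0.0]
ft_force: [0.4, 0.2, 0.4]
grip_width: 0.0501
```

```bash
python3 - <<'E'
from h import *
o,im=snap('wrist','w17');o2=bot.get_obs();print(o['clock'],o['eef_pos'].round(4),o2['eef_pos'].round(4),o['grip_width'],o2['ft_force'],o2['tool_rot'],o2['joint_pos'])
cv2.imwrite('pics/w17b.png',cv2.resize(im[:,:,::-1],None,fx=1.55,fy=1.55,interpolation=2))
c,s=np.cos(-.102),np.sin(-.102)
T=T_of(o2);print('tool y ang',np.arctan2(T[1,1],T[0,1]))
for x,y,z in [(-.097,.145+.065*.99,.184),(0,.093,.26),(0,.138,.26),(0,.183,.26),(0,0,.155)]:
    print((proj('wrist',[.5755+c*x-s*y,.0035+s*x+c*y,z],o2)*1.55).round(0))
E
```

```text
26.025 [0.5878 0.14   0.309 ] [0.5879 0.14   0.3092] 0.050115982589936374 [ 0.29431664 -0.38444835  0.43499512] [ 7.37346495e-01  6.75514554e-01 -4.06165349e-04 -2.64296067e-04] [2.33778049e-01 4.56760093e-01 5.84549105e-01 1.69955220e+00
 6.68101726e-05 1.89204581e+00]
tool y ang -0.08747157662931479
[262. 161.]
[404. 375.]
[405. 303.]
[407. 221.]
[402. 407.]
```

View pics/w17b.png

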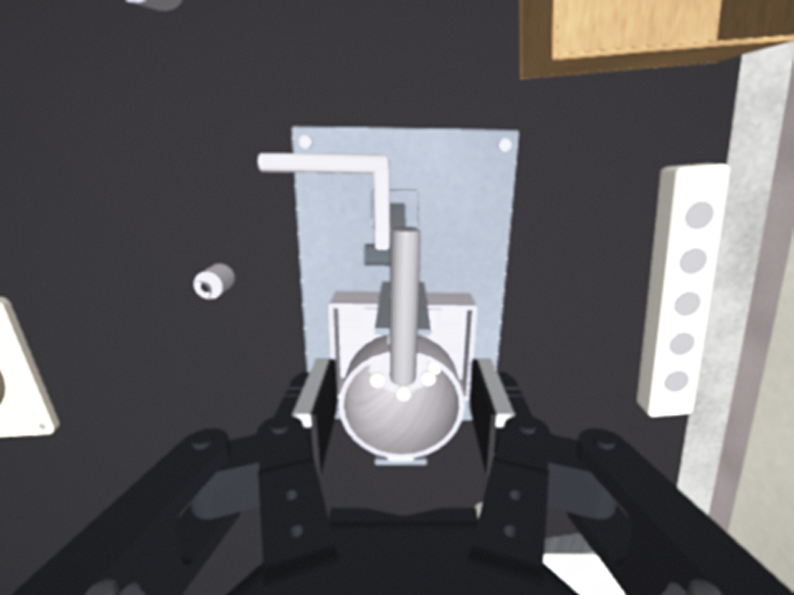

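Request:
send_rows:
  targets:
    - [[0.05, 0.05, -4, -0.015, 5], [0.05, 0.05, -8, -0.015, 5], [0.05, 0.05, -9, -0.015, 5], [0.05, 0.05, -9, -0.015, 4], [0.05, 0.05, -9, -0.015, 0], [0.05, 0.05, -9, -0.015, 0], [0.05, 0.05, -9, -0.015, 0], [0.05, 0.05, -9, -0.015, 0], [0.05, 0.05, -9, -0.015, 0]]

```text
clock: 27.2
eef_pos: [0.5887, 0.1409, 0.2222]
tool_rot: [0.743, 0.669, 0.001, 0.0]
ft_force: [-3.3, -0.2, 5.8]
grip_width: 0.0138
```

```bash
python3 - <<'E'
from h import *
o,im=snap('wrist','w18');o2=bot.get_obs();print(o['clock'],o['eef_pos'].round(4),o2['eef_pos'].round(4),o['grip_width'],o2['ft_force'])
E
```

```text
27.2 [0.5887 0.1409 0.2222] [0.5887 0.1409 0.2222] 0.013815354763406569 [-3.27966998  0.53584264  5.8247581 ]
```

View pics/w18.png

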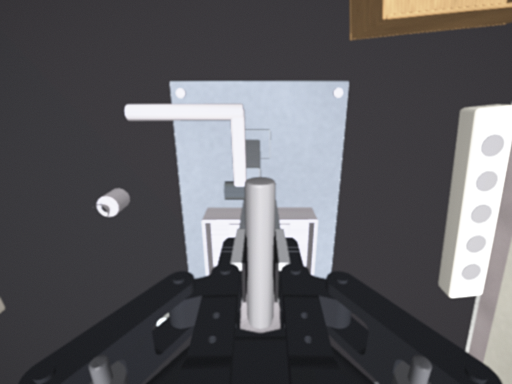

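Request:
send_rows:
  targets:
    - [[-1.55, 0.16, -0.1, 0, 0], [-3.07, 0.31, -0.37, 0, 0], [-4.56, 0.47, -0.83, 0, 0], [-5.97, 0.61, -1.47, 0, 0], [-7.3, 0.75, -2.27, 0, 0], [-8.53, 0.87, -3.23, 0, 0]]

```text
clock: 28.0
eef_pos: [0.5086, 0.1492, 0.192]
tool_rot: [0.743, 0.669, 0.006, 0.005]
ft_force: [5.4, -3.0, 6.9]
grip_width: 0.0135
```

```bash
python3 - <<'E'
from h import *
o,im=snap('wrist','w19');o2=bot.get_obs();print(o['clock'],o['eef_pos'].round(4),o2['eef_pos'].round(4),o['grip_width'],o['ft_force'],o2['ft_force'])
E
```

```text
28.0 [0.5086 0.1492 0.192 ] [0.5065 0.1494 0.1901] 0.013477349097077792 [ 5.37916995 -3.03135687  6.90848676] [ 4.77408283 -1.14252644  1.97450986]
```

View pics/w19.png

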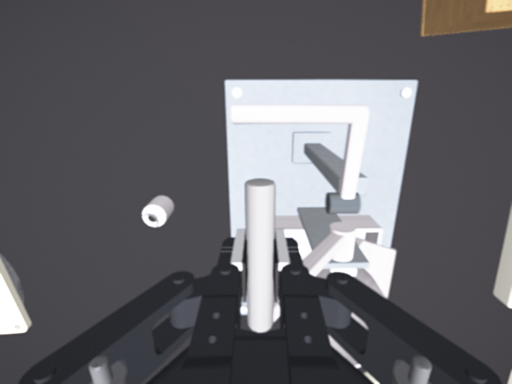

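Request:
send_rows:
  targets:
    - [[-1.1, 0.12, -1.1, 0, 0], [-2, 0.21, -2.2, 0, 0], [-2.1, 0.22, -2.4, 0, 0], [-2.1, 0.22, -2.4, 0, 0], [-2.1, 0.22, -2.4, 0, 0]]

```text
clock: 28.68
eef_pos: [0.4851, 0.1517, 0.1668]
tool_rot: [0.743, 0.669, 0.003, 0.002]
ft_force: [-1.0, -0.9, 9.2]
grip_width: 0.0136
```

```bash
python3 - <<'E'
from h import *
o,im=snap('wrist','w20');o2=bot.get_obs();print(o['clock'],o['eef_pos'].round(4),o2['eef_pos'].round(4),o['grip_width'],o['ft_force'],o2['ft_force'])
_,s=snap('side','s20');cv2.imwrite('pics/s20c.png',cv2.resize(s[150:300,180:330,::-1],None,fx=4,fy=4,interpolation=2))
E
```

```text
28.675 [0.4851 0.1517 0.1668] [0.4851 0.1517 0.1668] 0.013628391492531389 [-1.03315841 -0.89211085  9.15184434] [-1.7227173  -1.148348    9.14345797]
```

View pics/w20.png

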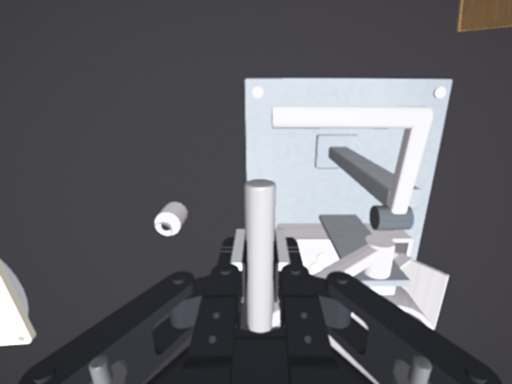

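View pics/s20c.png

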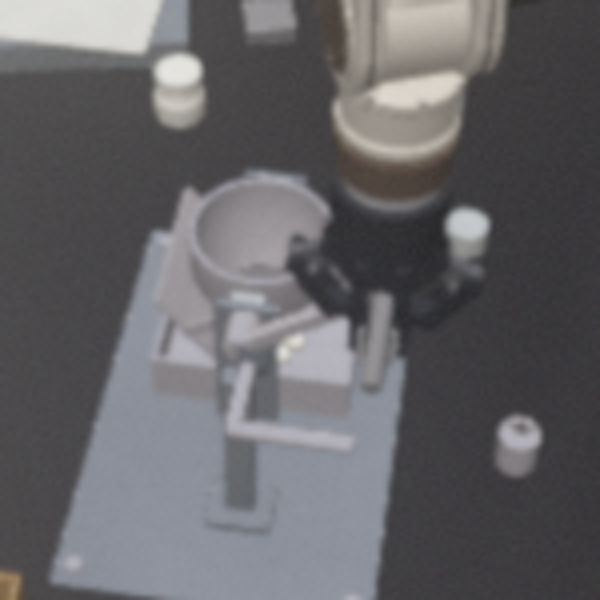

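Request:
send_rows:
  targets:
    - [[-0.2, 0.02, -0.3, 0, 0], [-0.3, 0.03, -0.5, 0, 0], [-0.3, 0.03, -0.5, 0, 0], [-0.3, 0.03, -0.5, 0, 0]]

```text
clock: 29.28
eef_pos: [0.4834, 0.1519, 0.164]
tool_rot: [0.743, 0.669, 0.005, 0.003]
ft_force: [-2.6, -3.8, 17.6]
grip_width: 0.0133
```

```bash
python3 - <<'E'
from h import *
o2=bot.get_obs();print(o2['clock'],o2['eef_pos'].round(4),o2['grip_width'],o2['ft_force'])
_,t=snap('top','t21');_,s=snap('side','s21')
for n in ['side','top','wrist']:
  for b in ['bead0_center']:
    print(n,[(np.round(d['uv'],1).tolist(),round(d['score'],2)) for d in (vision.boxes_of(b,n) )[:7]])
cv2.imwrite('pics/t21c.png',cv2.resize(t[120:240,165:305,::-1],None,fx=5,fy=5,interpolation=2))
cv2.imwrite('pics/s21c.png',cv2.resize(s[190:270,205:285,::-1],None,fx=7,fy=7,interpolation=2))
E
```

```text
29.275 [0.4834 0.1519 0.164 ] 0.013318422031114326 [-2.61266088 -3.80337282 17.63969099]
side []
top []
wrist [([313.4, 266.2], 0.53)]
```

View pics/t21c.png

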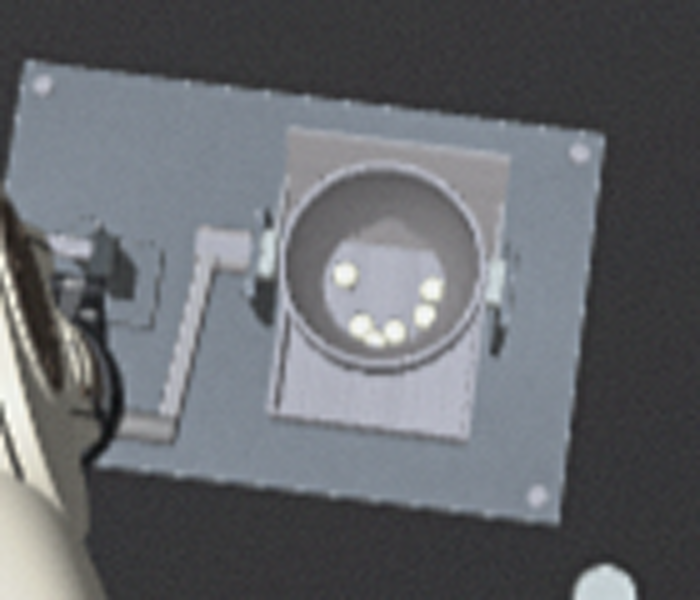

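View pics/s21c.png

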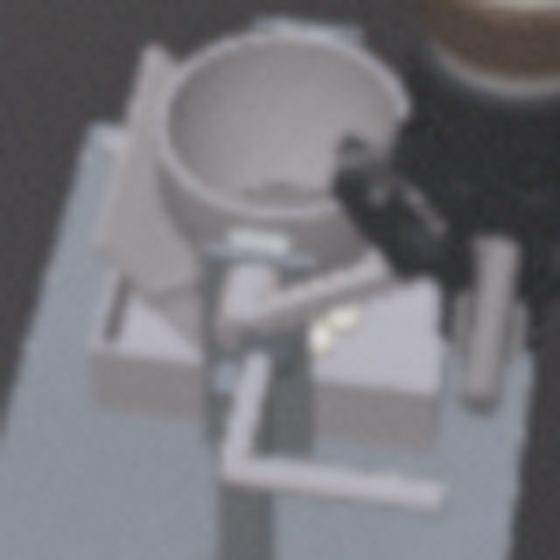

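```bash
python3 - <<'E'
from h import *
c,s=np.cos(-.102),np.sin(-.102)
for a in [.85,.9,.95]:
  for y in [.093]:
    x,z=-.13*np.sin(a),.13+.13*np.cos(a)
    W=[.5750+c*x-s*y,.0035+s*x+c*y,z]
    print(a,((proj('top',W)-[165,120])*5).round(0),((proj('side',W)-[205,190])*7).round(0))
x,y,z=-.13*np.sin(.95),.183,.2056
print(((proj('side',[.5750+c*x-s*y,.0035+s*x+c*y,z])-[205,190])*7).round(0))
o,im=snap('wrist','w22');cv2.imwrite('pics/w22c.png',cv2.resize(im[180:340,280:450,::-1],None,fx=4,fy=4,interpolation=2))
_,t=snap('top','t22');_,ss=snap('side','s22')
cv2.imwrite('pics/full.png',np.hstack([t[:,:,::-1][:, 60:420],ss[:,:,::-1][:,120:420]]))
E
```

```text
0.85 [167. 407.] [479. 207.]
0.9 [167. 416.] [489. 216.]
0.95 [167. 424.] [498. 226.]
[471. 404.]
```

View pics/w22c.png

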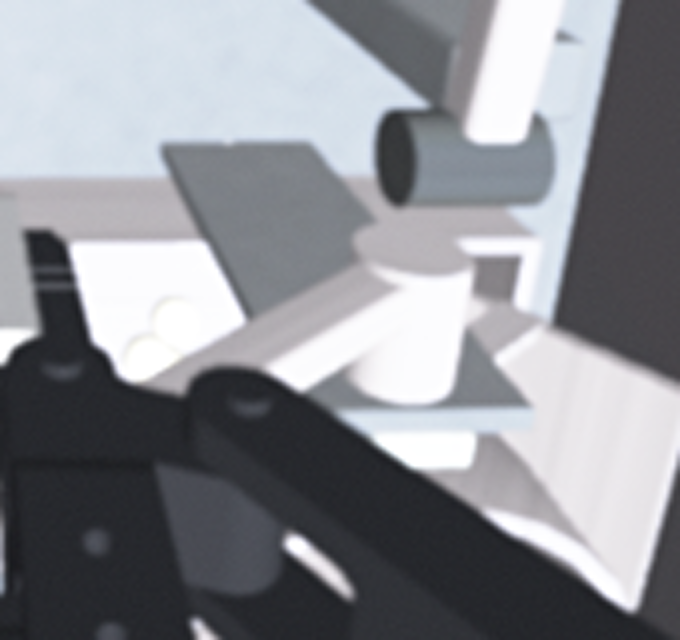

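View pics/full.png

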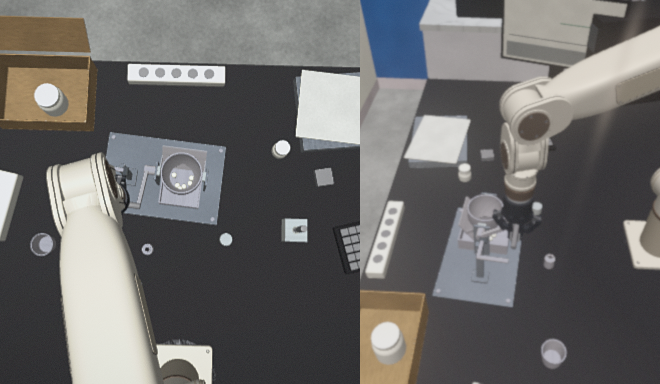

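```bash
python3 - <<'E'
from h import *
o=bot.get_obs();print(o['clock'],o['eef_pos'].round(4),o['ft_force'],o['grip_width'])
print(bot.job_done())
E
```

```text
29.675 [0.4834 0.152  0.164 ] [-2.56292112 -2.61628407 18.11792296] 0.014140604278983632
the job is handed in; nothing more can be done
None
```

I handed the job in at 29.7 s with the gripper still holding the lever pulled towards the robot.

**What I did**
- **Stirring:** I took the rod out and stirred three circles of about 16 mm commanded radius, with the tip at about 79 mm. The beads visibly spread out.
- **Rod:** I stood it back in the holder.
- **Catch:** I flipped it over and let it drop onto its stop.
- **Lever:** I gripped the handle and pulled it to its stop.

**What the last checks showed**
- **Rod:** the pictures show it upright in the holder.
- **Catch:** the end of the pin appeared in the wrist picture exactly where the 3.0 rad stop puts it.
- **Lever:** the top view and the hand position both put it at about 0.95 rad. The upward force on the hand was about 18 N, well above the spring's 6 N, so I take it to be on the stop.
- **Beads:** six show through the open outlet in the top view, lying on the tray floor. The other cameras see only two or three of them, because the lever and fingers are in the way. The bead detector found only one, in the wrist picture, so the count of six is by eye from the top picture.
- **Bystanders:** they look unmoved in the last pictures. I did not measure them again.

**What disagreed**
- **Fingertips:** they sat about 20 mm farther back than the stated tool point, so my first grip on the pin closed on air just above it. I lowered the gripper 22 mm and it held.
- **Catch swing:** I measured forces on the hand of up to about 20 N, well within the limit.

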